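# Hold the digital angle gauge flush on the tilting plate

## Task

Pick up the digital angle gauge from the granite surface plate and bring its steel base gently down onto the sloped face of the tilting angle plate, lengthwise up and down the slope and wholly on the plate, feeling for the slope until the base lies flush from end to end. Finish while still holding the gauge there, gripped, still and pressed lightly (about 10 N) so that the angle can be read; do not let go, do not shift the plate's tilt, and leave the other tools where they are.

Things in the scene. Friction and masses are not known exactly. Their poses are not given: they have to be found in the camera images.
- gauge: Digital angle gauge, an upright bar 100 mm long (x), 50 high (z), 0.2 to 0.32 kg: flat steel base 100 x 30 mm, 8 high; above it an aluminium body 26 mm thick (y), black ends, small screen and three buttons on one side, middle free to grip. Origin: centre of the base's underside, z up. Starts standing on the granite, x within 65 degrees of +x. Either end may point up the slope.
- granite: Granite surface plate, dark grey block 250 (x) x 160 (y) x 50 mm (z), fixed. Origin: centre of its underside, on the table; the gauge stands on its top, 50 mm up. It stands to the robot's left or right, the tilting plate on the other side.
- tilt_base: Base of the tilting angle plate, fixed: 190 (x) x 150 (y) x 16 mm, origin at the centre of its underside, on the table; its own x points back towards the robot within 20 degrees. The hinge runs along y, 80 mm to its -x and 36 mm up. At both sides, 64 to 70 mm off the middle line, stands a slotted quadrant, an arc of 96 mm outer radius about the hinge, up to 110 mm above the table.
- tilt_plate: Hinged steel plate of the tilting angle plate, 154 mm up the slope x 122 mm across, 14 mm thick, with a grid of small dark tapped holes and a black clamp knob at each side. Origin: on the hinge, which is on the far side. It is clamped at 12 to 32 degrees to the table, different each time; it slopes down away from the robot and does not yield to a light press.
- face (a point): Centre of the upper, sloped face of the tilting plate (face 154 mm up the slope x 122 mm across). z is the outward normal of the face, x points up the slope (away from the hinge), y runs level across it.
- block: Drilled steel setting block 50 x 75 x 25 mm lying on the far part of the granite plate (bystander). Origin: centre of its underside.
- ring_gauge: Steel ring gauge, 56 mm across, 22 mm high, on the table between granite and tilting plate (bystander). Origin: centre of its underside.
- caliper: Digital caliper, 235 mm long (x), 84 mm over the jaws, 13 mm high, lying at the far side of the table (bystander). Origin: middle of its beam, at table height.
- jack: Small dark steel screw jack, 36 mm across, 46 mm high, standing beyond the ring gauge (bystander). Origin: centre of its foot.
- brush: Wooden dusting brush, 170 mm long (x), lying beyond the jack, between granite and tilting plate (bystander). Origin: on its underside at the middle.
- cleaner: White plastic bottle of cleaner, 56 mm across, 150 mm high, at the right (bystander). Origin: centre of its underside.
Mind the look-alikes: they are no part of the job. Leave any blue look-alike of the gauge alone. What is shaped like the tilt_base but pink is not meant.

How it is judged:
By the outcome, as a careful person would: the job done as asked, in the order asked, and still so for the second after the job is handed in, while the arm keeps its last pose, push and grip.
It also fails if it takes over 54 s, if anything falls off the work surface, if the arm or the gripper's body presses on something with over 40 N, if the wrist force passes 120 N, or if a joint passes its speed limit or range.

## Robot

A 6-joint arm with a two-finger parallel gripper is mounted at the origin on the work surface. World frame = base frame: x ahead of the robot, y to its left, z up, the work surface at z = 0. Lengths are in m, angles in rad, forces in N, time in s.
With the tool pointing down it reaches from about 0.35 to 0.975 m from the base axis. Payload 4.9 kg.
Tool frame: the origin (TCP) lies midway between the tips of the shut fingers; the grasp point (between the pads) lies 19 mm behind it; z points along the fingers, y is the direction in which the jaws open and shut (so a half turn about z gives the same grasp; the last joint's range is limited). The gripper opens to 85 mm and grips with 20 to 120 N. Pads are 22 mm wide; open, the fingers measure 114 mm over their backs; the gripper's body (76 mm by 85 mm) begins 54 mm behind the grasp point. The pads swing forward as they close: fully open they stand 13 mm farther back than shut.
Start: joints at [1.016, 0.053, 1.613, -0, 1.476, -0.119], TCP at [0.264, 0.567, 0.231] pointing down, gripper open.
Joint ranges: [-3.01, 3.01], [-1.01, 2.22], [0.06, 2.58], [-1.02, 4.17], [0.09, 2.62], [-3.14, 3.14]. Speed limits (rad/s): [2.57, 2.57, 3.14, 3.14, 3.14, 3.14].

## Interface

Orientations are given as a unit quaternion [w, x, y, z].
In Python, from plant import state, grab_frame, camera_params, job_done, boxes_of gives the robot as it stands.
- The arm moves only by the tool step_arm, never from a script. Its argument "steps" is a list of rows, each a list of 4 numbers: the shift along the tool's x, y, z in mm, then the turn about the tool's z in degrees. A call has 1 to 8 rows; each row shifts and turns the pose as measured when the row begins, along the tool's axes as they then stand; what a row does not reach is not made up. A row lasts 1/10 s, in which the tool goes at most 50 mm and 8.59 degrees, less where a joint would pass 70% of its speed; a pose out of reach is approached as far as the arm can. A call is refused whole if a number of a shift passes 50 or a number of a turn 8.59, either way. A call with a gripper value outside its range is refused whole. "claw" is the opening in per cent of the stroke, from 0 (shut) to 100 (fully open), set as the call begins (left out, the last holds). The fingers move at their own pace and stop on an object; the grip force is fixed at half the most. Time passes only in rows, so rows that do not move let the fingers close. It gives the time, the measured TCP pose, the force and the opening at its end, in the units of the state.
- state(): the state, without advancing time (a new reading comes with each control period).
- grab_frame(name): name is "scene" or "top"; returns (picture, depth): 400x640x3 uint8, red, green, blue; 400x640 float32, m along the optical axis (not along the pixel's ray), 0 where there is no reading.
- camera_params(name): a dict with "mtx" (3x3 intrinsics, pixels), "extrinsics" (4x4, takes a point from camera to world coordinates). Camera axes: x right, y down, z forward; pixel columns grow to the right and rows downward; lengths in m; the calibration is good to about 2 mm. A picture is of the moment at which its call begins. camera_params takes no time and is no camera call.
- job_done(): hands the job in, once; it reports no verdict.
Trained networks look in the newest picture that a camera, given by its name, has taken for a name from the list of things; names that differ only in an ending like _2 or _b are one class to them, and where a whole thing is asked for, a point or a joint stands for the part that bears it (a point fixed in the world has none). Each returns a list of dicts, best first, with "p" (0 to 1); they miss things now and then, are a little off and sometimes report something else, mostly with a low value. They report only what shows in the picture. A call takes as long as a camera call. They do not tell look-alikes from the thing itself.
- boxes_of(camera, label): "box" ([left, top, width, height] in pixels, round what is visible of it).
The state is a dict: "time": time; "joint_pos": joint angles; "joint_vel": joint speeds; "joint_efforts": joint torques, N m; "tool_pos": TCP position; "tool_rot": TCP orientation; "contact_force": force on the tool from outside, world axes, zero at the start; "ft_torque": the same for the moment, N m; "gripper_width": opening from 0.0 (shut) to 1.0 (fully open).
Only numpy, scipy, OpenCV 4.12 (cv2) and the standard library are available. Lean on these libraries where they do the work, as an engineer would, in place of code of your own. Each camera call takes 0.05 s, during which the arm holds its last target. There are 200 camera calls.

## Working session

There is one attempt and no reset: what is moved stays moved. The work goes in short steps, Python scripts to look and compute and a tool call to move; the robot and the scene stay as the last step left them, time stands still between calls to the robot, and variables do not carry over. Pictures are saved under pics/ and viewed, about 8 in all and at most 12, crops included, and the job is handed in when it is done.

Besides the shell and the picture viewer there is one more tool, called after ">>>" by a JSON object that holds its "method" and its "body". step_arm: Moves the arm, as the interface text tells. Its arguments: {"type":"object","properties":{"steps":{"type":"array"},"claw":{"type":"number"}},"required":["steps"]}

```bash
mkdir -p pics; cat > h.py <<'E'
import numpy as np, cv2
from plant import *
def cloud(n,d):
    p=camera_params(n);K=p["mtx"];T=p["extrinsics"]
    K=np.array(K);T=np.array(T)
    v,u=np.mgrid[0:d.shape[0],0:d.shape[1]]
    P=np.stack([(u-K[0,2])/K[0,0]*d,(v-K[1,2])/K[1,1]*d,d],-1)
    W=P@T[:3,:3].T+T[:3,3]; W[d==0]=np.nan
    return W
E
python3 - <<'E'
from h import *
for n in("scene","top"):
    im,d=grab_frame(n); cv2.imwrite(f"pics/{n}0.png",im[:,:,::-1]); np.save(f"{n}0.npy",cloud(n,d)); np.save(f"{n}im.npy",im)
    for l in("gauge","granite","tilt_base","tilt_plate"):
        print(n,l,[(np.round(b["box"]).tolist(),round(b["p"],2)) for b in boxes_of(n,l)][:4])
print(state())
E
```

```text
scene gauge [([276.0, 167.0, 26.0, 31.0], 0.66), ([295.0, 141.0, 11.0, 30.0], 0.54)]
scene granite [([238.0, 164.0, 76.0, 72.0], 0.58)]
scene tilt_base [([420.0, 151.0, 65.0, 47.0], 0.89), ([386.0, 192.0, 62.0, 59.0], 0.71)]
scene tilt_plate [([427.0, 152.0, 53.0, 35.0], 0.97), ([386.0, 187.0, 61.0, 60.0], 0.73)]
top gauge [([345.0, 188.0, 13.0, 35.0], 0.71), ([354.0, 246.0, 9.0, 36.0], 0.59)]
top granite [([338.0, 154.0, 46.0, 80.0], 0.56)]
top tilt_base [([282.0, 220.0, 16.0, 19.0], 0.67), ([166.0, 250.0, 67.0, 69.0], 0.65), ([263.0, 101.0, 68.0, 26.0], 0.62), ([204.0, 163.0, 62.0, 67.0], 0.57)]
top tilt_plate [([176.0, 253.0, 52.0, 59.0], 0.61), ([210.0, 167.0, 51.0, 54.0], 0.59)]
{'time': 0.5, 'joint_pos': array([ 1.01602046e+00,  5.27140048e-02,  1.61294502e+00,  2.83288397e-05,
        1.47602833e+00, -1.19013945e-01]), 'joint_vel': array([ 0.00045166, -0.00201517,  0.00058394, -0.00080201,  0.00028605,
       -0.00038379]), 'joint_efforts': array([-9.25701206e-04, -3.93217671e+01, -3.70026755e+01, -1.08074007e-04,
        1.33786023e-03, -1.36003985e-05]), 'tool_pos': array([0.26378966, 0.56655414, 0.23126796]), 'tool_rot': array([-2.89601263e-05,  2.16162478e-01,  9.76357404e-01, -4.00273063e-05]), 'contact_force': array([ 0.61904868, -0.35717453,  0.78853547]), 'ft_torque': array([ 0.02888251, -0.02062595, -0.02354437]), 'gripper_width': 0.9984545275823762}
```

View pics/top0.png

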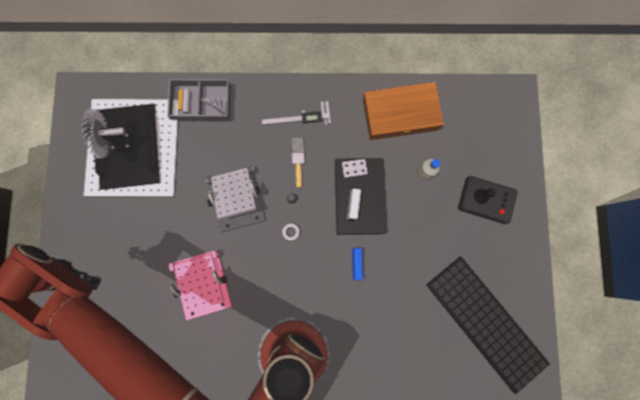

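View pics/scene0.png

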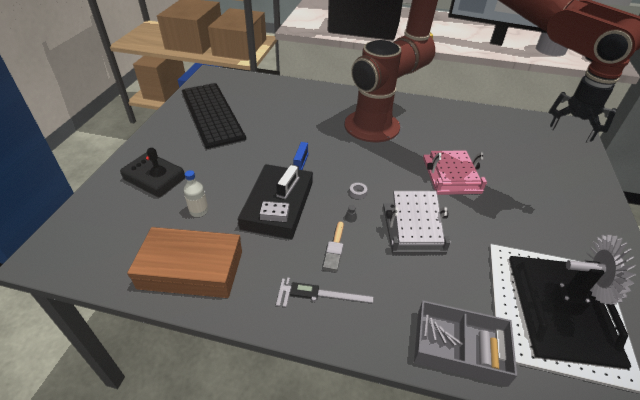

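The scene has two gauges. The white one at top (354,205) stands on the granite and fits; the blue one at (358,264) lies on the table and is a look-alike. It also has two tilting plates. The grey one at (234,195) fits, and the pink one at (200,285) is not meant.

```bash
python3 - <<'E'
from h import *
im=np.load("topim.npy");sc=np.load("sceneim.npy")
a=cv2.resize(im[150:290,320:400],None,fx=4,fy=4,interpolation=2)
b=cv2.resize(sc[180:260,375:460],None,fx=5,fy=5,interpolation=2)
c=np.zeros((560,760,3),np.uint8);c[:a.shape[0],:a.shape[1]]=a;c[:b.shape[0],325:325+b.shape[1]]=b
cv2.imwrite("pics/crop1.png",c[:,:,::-1])
for n,img,gb,pb in(("top",im,(335,150,390,240),(200,158,270,232)),("scene",sc,(235,160,318,240),(380,185,452,255))):
    W=np.load(n+"0.npy")
    def reg(b):return W[b[1]:b[3],b[0]:b[2]].reshape(-1,3),img[b[1]:b[3],b[0]:b[2]].reshape(-1,3)
    P,C=reg(gb)
    m=(P[:,2]>.085)&(P[:,2]<.12)
    Q=P[m]; (cx,cy),s,ang=cv2.minAreaRect(Q[:,:2].astype(np.float32)*1000)
    print(n,"gauge",m.sum(),Q.mean(0),"rect",cx,cy,s,ang,"zmax",np.percentile(Q[:,2],[5,50,95]))
    m=(P[:,2]>.04)&(P[:,2]<.056);Q=P[m];print(" granite",cv2.minAreaRect(Q[:,:2].astype(np.float32)*1000),np.median(Q[:,2]))
    P,C=reg(pb); P=P[(P[:,2]>.03)&(P[:,2]<.14)]
    rng=np.random.default_rng(0);best=None
    for _ in range(500):
        t=P[rng.choice(len(P),3,False)];nn=np.cross(t[1]-t[0],t[2]-t[0]);nn/=np.linalg.norm(nn)+1e-12
        i=abs((P-t[0])@nn)<.003
        if abs(nn[2])<.8: continue
        if best is None or i.sum()>best.sum():best=i
    I=P[best];c=I.mean(0);nn=np.linalg.svd(I-c,full_matrices=False)[2][2];nn*=np.sign(nn[2])
    up=np.array([0,0,1])-nn*nn[2];up/=np.linalg.norm(up);y=np.cross(nn,up)
    a=(I-c)@up;bb=(I-c)@y;
    r=cv2.minAreaRect(np.stack([a,bb],1).astype(np.float32)*1000)
    lo=lambda v:np.percentile(v,[1,99])
    ctr=c+up*lo(a).mean()+y*lo(bb).mean()
    print(n,"plate",best.sum(),"tilt",np.degrees(np.arccos(nn[2])),"n",nn,"up",up,"extent",np.ptp(lo(a)),np.ptp(lo(bb)),"ctr",ctr,"rect",r)
E
```

```text
top gauge 278 [ 0.47491455 -0.19222517  0.0994459 ] rect 476.15374755859375 -193.21728515625 (27.2677059173584, 100.91036224365234) 82.49931335449219 zmax [0.09328077 0.0998505  0.10434112]
 granite ((510.7524719238281, -216.40960693359375), (251.34149169921875, 160.67185974121094), 1.1224396228790283) 0.04972242344641309
top plate 1279 tilt 19.48659494009614 n [0.32295345 0.08355173 0.94271956] up [-0.91267097 -0.23611837  0.33358631] extent 0.15379516274935218 0.14664739684791261 ctr [0.5153694  0.19800044 0.07242701] rect ((-0.13220977783203125, 1.6468048095703125), (167.19374084472656, 160.25389099121094), 88.34173583984375)
scene gauge 275 [ 0.48555294 -0.19247624  0.0975756 ] rect 479.8870849609375 -193.25148010253906 (28.24357795715332, 103.70352172851562) 81.37908172607422 zmax [0.08753293 0.09907699 0.10245561]
 granite ((520.043701171875, -216.63331604003906), (378.0372619628906, 160.24012756347656), 1.25338876247406) 0.05006827639823064
scene plate 2031 tilt 19.374333496339478 n [0.32083977 0.08433459 0.94337136] up [-0.91237823 -0.23982389  0.33173857] extent 0.1543251144539166 0.14453005964503152 ctr [0.51713905 0.19304099 0.07197492] rect ((1.3817825317382812, 0.127716064453125), (162.22921752929688, 168.96018981933594), 0.3454374670982361)
```

View pics/crop1.png

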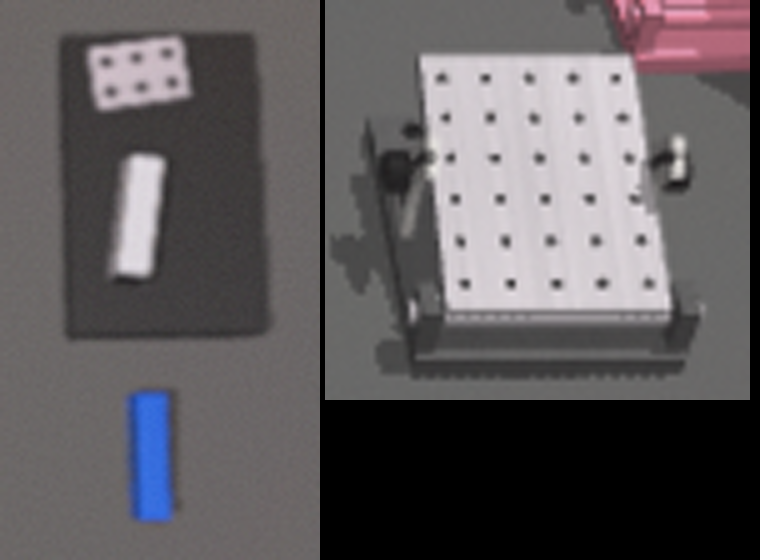

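The close crop confirms that the white gauge on the granite and the grey plate are the ones to use. I measure a slope of about 19.4°. I'm setting out now.

>>> {"method": "step_arm", "body": {"steps": [[-32,-37,0,0],[-32,-37,0,0],[-32,-37,0,0],[-32,-37,0,0],[-32,-37,0,0],[-32,-37,0,0],[-32,-37,0,0],[-32,-37,0,0]], "claw": 100}}

```text
time: 1.3
tool_pos: [0.3728, 0.185, 0.2307]
tool_rot: [0.002, 0.21, 0.978, 0.001]
contact_force: [0.9, -0.8, 0.8]
gripper_width: 1.001
```

>>> {"method": "step_arm", "body": {"steps": [[-32,-37,0,0],[-32,-37,0,0],[-32,-37,0,0],[-32,-37,0,0],[-32,-37,0,0],[-32,-37,0,0],[-32,-37,0,0],[0,0,0,0]]}}

```text
time: 2.1
tool_pos: [0.4709, -0.1564, 0.2346]
tool_rot: [0.007, 0.214, 0.977, 0.001]
contact_force: [-0.0, 0.8, -0.5]
gripper_width: 1.001
```

>>> {"method": "step_arm", "body": {"steps": [[0,0,0,-8.5],[0,0,0,-8.5],[0,0,0,0]]}}

```text
time: 2.4
tool_pos: [0.4707, -0.1578, 0.2346]
tool_rot: [0.007, 0.064, 0.998, 0.0]
contact_force: [-0.4, -0.4, 0.4]
gripper_width: 0.998
```

```bash
cat >> h.py <<'E'
from scipy.spatial.transform import Rotation as Ro
def tool():
    s=state();q=s["tool_rot"];R=Ro.from_quat([q[1],q[2],q[3],q[0]]).as_matrix();return s,np.array(s["tool_pos"]),R
def go(target,jaw):
    s,p,R=tool();d=R.T@(np.array(target)-p)*1000
    a=np.degrees(np.arctan2(R[1,1],R[0,1]));t=-((jaw-a+90)%180-90)
    print("t",s["time"],"p",p.round(4),"jaw",a.round(2),"move mm",d.round(1),"turn",round(t,2),"F",s["contact_force"].round(2),"w",s["gripper_width"],"z",R[:,2].round(4),"j6",s["joint_pos"][5])
E
python3 -c "
from h import *
go([.477,-.193,.160],82)"
```

```text
t 2.4 p [ 0.4707 -0.1578  0.2346] jaw 82.66 move mm [ -9.7 -34.2  74.7] turn 0.66 F [-0.4  -0.43  0.41] w 0.997610297417128 z [ 1.430e-02 -4.000e-04 -9.999e-01] j6 -1.920298791498008
```

>>> {"method": "step_arm", "body": {"steps": [[-5,-17,25,0.7],[-5,-17,45,0],[0,0,45,0],[0,0,30,0],[0,0,0,0]]}}

```text
time: 2.9
tool_pos: [0.4814, -0.1927, 0.0899]
tool_rot: [0.012, 0.077, 0.997, -0.001]
contact_force: [-0.8, 0.4, 0.2]
gripper_width: 1.003
```

```bash
python3 - <<'E'
from h import *
go([.477,-.193,.066],82)
im,d=grab_frame("scene"); cv2.imwrite("pics/s2.png",cv2.resize(im[100:260,200:400],None,fx=4,fy=4)[:,:,::-1][:600])
E
```

```text
t 2.9 p [ 0.4814 -0.1927  0.0899] jaw 81.19 move mm [ 4.9 -0.9 23.8] turn -0.81 F [-0.78  0.42  0.15] w 1.0031921281095177 z [ 0.0231 -0.0043 -0.9997] j6 -1.9487836177657725
```

View pics/s2.png

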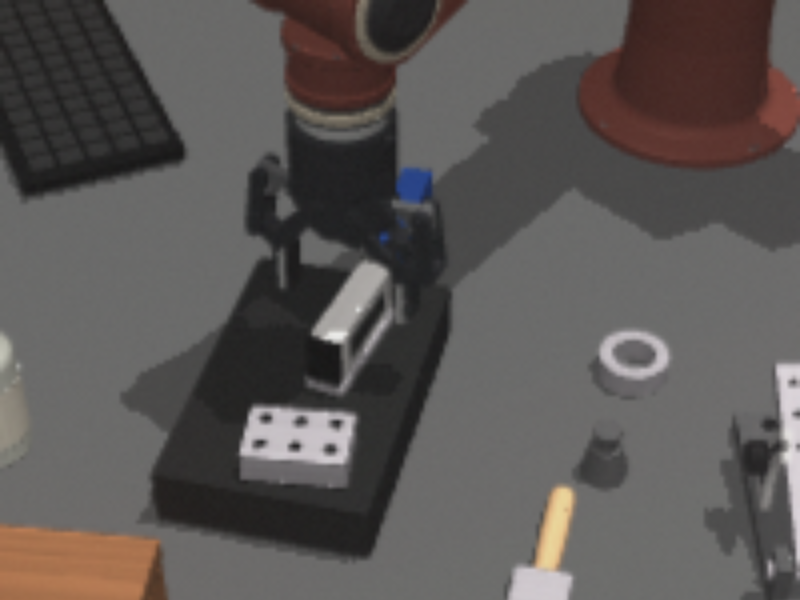

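The fingers straddle the white gauge, one on each side (crop ~(285,280) and (405,300)), and clear the block. I'll go down the rest of the way and close.

>>> {"method": "step_arm", "body": {"steps": [[3,-1,10,-0.8],[2,0,10,0],[0,0,4,0],[0,0,0,0]]}}

```text
time: 3.35
tool_pos: [0.4818, -0.1951, 0.0734]
tool_rot: [0.018, 0.07, 0.997, -0.004]
contact_force: [0.2, -0.4, -0.4]
gripper_width: 1.0
```

>>> {"method": "step_arm", "body": {"steps": [[0,0,0,0],[0,0,0,0],[0,0,0,0],[0,0,0,0],[0,0,0,0],[0,0,0,0],[0,0,0,0],[0,0,0,0]], "claw": 0}}

```text
time: 4.15
tool_pos: [0.4837, -0.1958, 0.0761]
tool_rot: [0.021, 0.07, 0.997, -0.005]
contact_force: [-0.1, 0.4, 1.0]
gripper_width: 0.287
```

```bash
python3 -c "
from h import *
go([.477,-.193,.066],82)"
```

```text
t 4.15 p [ 0.4837 -0.1958  0.0761] jaw 81.98 move mm [7.4 1.9 9.8] turn -0.02 F [-0.13  0.43  0.96] w 0.2872039826396769 z [ 0.0402 -0.0132 -0.9991] j6 -1.9668788486215414
```

The grip came out about 10 mm too high because the arm drifts up during rows. I'll open, go lower and grip again.

>>> {"method": "step_arm", "body": {"steps": [[0,0,0,0],[0,0,0,0],[0,0,0.5,0]], "claw": 60}}

```text
time: 4.45
tool_pos: [0.4835, -0.1959, 0.0754]
tool_rot: [0.02, 0.07, 0.997, -0.005]
contact_force: [-0.2, 0.5, 0.4]
gripper_width: 0.594
```

>>> {"method": "step_arm", "body": {"steps": [[2,0,5,0],[2,0,5,0],[2,0,5,0],[1,0,1,0]]}}

```text
time: 4.85
tool_pos: [0.4764, -0.195, 0.0573]
tool_rot: [0.02, 0.07, 0.997, -0.005]
contact_force: [-0.1, -0.2, -0.5]
gripper_width: 0.603
```

```bash
python3 -c "
from h import *
go([.477,-.193,.066],82)"
```

```text
t 4.85 p [ 0.4764 -0.195   0.0573] jaw 81.98 move mm [-0.7  2.  -8.7] turn -0.02 F [-0.06 -0.22 -0.47] w 0.6029060988635011 z [ 0.0391 -0.0132 -0.9992] j6 -1.9729006343725584
```

>>> {"method": "step_arm", "body": {"steps": [[0,1.5,-5,0],[0,0,-2.5,0],[0,0,0,0]]}}

```text
time: 5.15
tool_pos: [0.4759, -0.1931, 0.0649]
tool_rot: [0.02, 0.07, 0.997, -0.005]
contact_force: [0.0, -0.5, 0.9]
gripper_width: 0.602
```

>>> {"method": "step_arm", "body": {"steps": [[0,0,0,0],[0,0,0,0],[0,0,0,0],[0,0,0,0],[0,0,0,0],[0,0,0,0]], "claw": 0}}

```text
time: 5.75
tool_pos: [0.4765, -0.1935, 0.0658]
tool_rot: [0.02, 0.07, 0.997, -0.005]
contact_force: [-0.2, -0.0, 1.1]
gripper_width: 0.294
```

```bash
python3 -c "
from h import *
go([.477,-.193,.066],82)"
```

```text
t 5.75 p [ 0.4765 -0.1935  0.0658] jaw 81.98 move mm [-0.5  0.6 -0.2] turn -0.02 F [-0.2  -0.02  1.09] w 0.29355930316495527 z [ 0.0396 -0.0137 -0.9991] j6 -1.9698196620168424
```

The gauge is gripped (opening 0.294 ≈ 25 mm) at the right height. I'll lift it and carry it over.

>>> {"method": "step_arm", "body": {"steps": [[0,0,-15,0],[0,0,-35,0],[0,0,-35,0],[0,0,-20,0],[0,0,-5,0]]}}

```text
time: 6.25
tool_pos: [0.4691, -0.1902, 0.1783]
tool_rot: [0.016, 0.07, 0.997, -0.003]
contact_force: [0.6, -0.1, -2.5]
gripper_width: 0.295
```

>>> {"method": "step_arm", "body": {"steps": [[0,15,0,0],[-4,30,0,-3],[-8,38,0,-4],[-8,38,0,-4],[-8,38,0,-4],[-8,38,0,-4],[-8,38,0,-3],[-8,38,0,0]]}}

```text
time: 7.05
tool_pos: [0.5021, 0.0952, 0.1688]
tool_rot: [0.009, -0.126, 0.992, -0.004]
contact_force: [0.7, -0.7, -2.1]
gripper_width: 0.297
```

```bash
python3 -c "
from h import *
go([.527,.198,.118],104.5)"
```

```text
t 7.05 p [0.5021 0.0952 0.1688] jaw 104.44 move mm [-48.9  93.9  50.6] turn -0.06 F [ 0.73 -0.72 -2.09] w 0.2974792630929053 z [ 0.0198 -0.0066 -0.9998] j6 -1.7754933327633082
```

>>> {"method": "step_arm", "body": {"steps": [[-16,32,0,0],[-16,32,0,0],[-13,22,0,0],[-4,8,5,0],[0,0,0,0]]}}

```text
time: 7.55
tool_pos: [0.5177, 0.2101, 0.1541]
tool_rot: [0.002, -0.13, 0.991, -0.004]
contact_force: [0.0, -0.8, -1.9]
gripper_width: 0.294
```

```bash
python3 - <<'E'
from h import *
go([.527,.198,.118],104.5)
for n,b in(("top",(120,270,190,340)),("scene",(150,270,350,490))):
    im,d=grab_frame(n); 
    W=cloud(n,d);np.save(n+"1.npy",W)
    if n=="scene":
        cv2.imwrite("pics/s3.png",cv2.resize(im[150:270,350:490],None,fx=5,fy=5)[:,:,::-1])
    P=W.reshape(-1,3);C=im.reshape(-1,3).astype(int)
    m=(C.min(1)>140)&(P[:,2]>.04)&(P[:,2]<.125)&(abs(P[:,0]-.516)<.1)&(abs(P[:,1]-.195)<.09)
    nn=np.array([.322,.084,.943]);up=np.array([-.9125,-.238,.3325]);y=np.cross(nn,up);c=np.array([.516,.195,.072])
    Q=P[m]-c;Q=Q[abs(Q@nn)<.004]
    print(n,len(Q),"up",np.percentile(Q@up,[1,99]),"y",np.percentile(Q@y,[1,99]),"n",np.median(Q@nn))
E
```

```text
t 7.55 p [0.5177 0.2101 0.1541] jaw 104.99 move mm [ -5.8 -13.8  36.3] turn 0.49 F [ 0.01 -0.82 -1.94] w 0.293904685954003 z [ 0.0043 -0.0072 -1.    ] j6 -1.5741800860787902
top 131 up [-0.07856029  0.07616004] y [-0.06122988  0.05260258] n 0.0005757322858525491
scene 1385 up [-0.07612601  0.07519771] y [-0.06137708  0.05590659] n 0.0002215327909362157
```

View pics/s3.png

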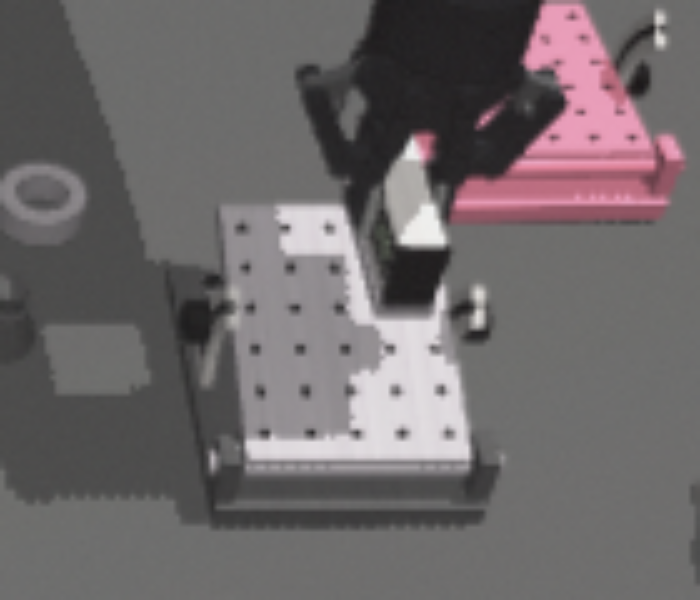

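The gauge hangs upright and aligned above the grey plate. The networks' and depth figures for the plate agree. I'll line up and go down.

>>> {"method": "step_arm", "body": {"steps": [[-3,-7,12,0.5],[-4,-6,15,0],[0,0,7,0],[0,0,0,0]]}}

```text
time: 8.05
tool_pos: [0.529, 0.1928, 0.1176]
tool_rot: [0.002, -0.122, 0.992, -0.005]
contact_force: [0.4, -0.6, -2.2]
gripper_width: 0.296
```

```bash
python3 -c "
from h import *
go([.527,.200,.110],104.5)"
```

```text
t 8.05 p [0.529  0.1928 0.1176] jaw 104.04 move mm [0.2 7.6 7.6] turn -0.46 F [ 0.38 -0.63 -2.23] w 0.2961543289677515 z [ 0.0047 -0.0086 -1.    ] j6 -1.5909683692588616
```

>>> {"method": "step_arm", "body": {"steps": [[0,3,3,-0.5],[0,3,3,0],[0,0,2,0],[0,0,2,0],[0,0,1.5,0]]}}

```text
time: 8.55
tool_pos: [0.5278, 0.1987, 0.1057]
tool_rot: [0.002, -0.127, 0.992, -0.004]
contact_force: [-0.6, 0.1, -2.4]
gripper_width: 0.298
```

```bash
python3 -c "
from h import *
go([.527,.200,.085],104.5);print(state()['ft_torque'])"
```

```text
t 8.55 p [0.5278 0.1987 0.1057] jaw 104.53 move mm [ 0.5  1.7 20.7] turn 0.03 F [-0.61  0.09 -2.41] w 0.29777691186228006 z [ 0.0055 -0.0082 -1.    ] j6 -1.58877949488586
[ 0.01713683 -0.00325165 -0.05811196]
```

>>> {"method": "step_arm", "body": {"steps": [[0,0.5,1.5,0],[0,0,1.5,0],[0,0,1.5,0]]}}

```text
time: 8.85
tool_pos: [0.528, 0.1995, 0.1014]
tool_rot: [0.003, -0.127, 0.992, -0.004]
contact_force: [-0.5, 0.3, -2.2]
gripper_width: 0.296
```

>>> {"method": "step_arm", "body": {"steps": [[0,0,1.5,0],[0,0,1.5,0]]}}

```text
time: 9.05
tool_pos: [0.5284, 0.1996, 0.0993]
tool_rot: [0.003, -0.127, 0.992, -0.004]
contact_force: [-0.9, 0.9, 6.2]
gripper_width: 0.301
```

>>> {"method": "step_arm", "body": {"steps": [[0,0,1.5,0],[0,0,1.5,0]]}}

```text
time: 9.25
tool_pos: [0.5297, 0.1999, 0.099]
tool_rot: [0.004, -0.127, 0.992, -0.004]
contact_force: [-0.6, 0.2, 5.0]
gripper_width: 0.291
```

>>> {"method": "step_arm", "body": {"steps": [[0.5,0,3,0],[0.5,0,3,0]]}}

```text
time: 9.45
tool_pos: [0.5313, 0.2003, 0.0972]
tool_rot: [0.007, -0.127, 0.992, -0.004]
contact_force: [-0.6, 1.1, 8.9]
gripper_width: 0.3
```

>>> {"method": "step_arm", "body": {"steps": [[0.5,0,4,0],[0.5,0,4,0]]}}

```text
time: 9.65
tool_pos: [0.5337, 0.2008, 0.0943]
tool_rot: [0.01, -0.127, 0.992, -0.003]
contact_force: [-2.0, 0.3, 11.6]
gripper_width: 0.297
```

```bash
python3 -c "
from h import *
go([.527,.200,.085],104.5);print(state()['ft_torque'])"
```

```text
t 9.65 p [0.5337 0.2008 0.0943] jaw 104.54 move mm [6.9 1.  9.1] turn 0.04 F [-1.98  0.29 11.65] w 0.2972109024957632 z [ 0.0214 -0.0041 -0.9998] j6 -1.5877354791775897
[-0.25066047  1.04904927 -0.0247092 ]
```

```bash
cat >> h.py <<'E'
NN=np.array([.322,.084,.943]);UP=np.array([-.9125,-.238,.3325]);YY=np.cross(NN,UP);CC=np.array([.5155,.197,.072])
def gauge(pic=None):
    im,d=grab_frame("scene");W=cloud("scene",d)
    if pic: cv2.imwrite(pic,cv2.resize(im[150:250,370:470],None,fx=6,fy=6,interpolation=cv2.INTER_CUBIC)[:,:,::-1])
    P=W.reshape(-1,3);C=im.reshape(-1,3).astype(int);Q=P-CC
    L=np.stack([Q@UP,Q@YY,Q@NN],1)*1000
    m=(C.min(1)>110)&(abs(L[:,0])<70)&(abs(L[:,1])<25)&(L[:,2]>25)&(L[:,2]<90)
    L=L[m];best=None;rng=np.random.default_rng(0)
    for _ in range(400):
        t=L[rng.choice(len(L),3,False)];n=np.cross(t[1]-t[0],t[2]-t[0]);n/=np.linalg.norm(n)+1e-9
        if abs(n[2])<.85:continue
        i=abs((L-t[0])@n)<1.5
        if best is None or i.sum()>best.sum():best=i
    I=L[best];c=I.mean(0);n=np.linalg.svd(I-c,full_matrices=False)[2][2];n*=np.sign(n[2])
    print("top-face pts",len(L),best.sum(),"n(up,y,n)",n.round(3),"pitch vs slope deg",np.degrees(np.arctan2(n[0],n[2])).round(1),"c",c.round(1),"up-range",np.percentile(I[:,0],[1,99]).round(1),"y",np.percentile(I[:,1],[1,99]).round(1),"h",np.percentile(I[:,2],[2,98]).round(1))
E
python3 -c "
from h import *
gauge('pics/s4.png')"
```

```text
top-face pts 201 114 n(up,y,n) [ 0.235 -0.069  0.969] pitch vs slope deg 13.6 c [-14.8   3.   63.5] up-range [-45.1  21.4] y [-8.3 15.7] h [54.  71.3]
```

View pics/s4.png

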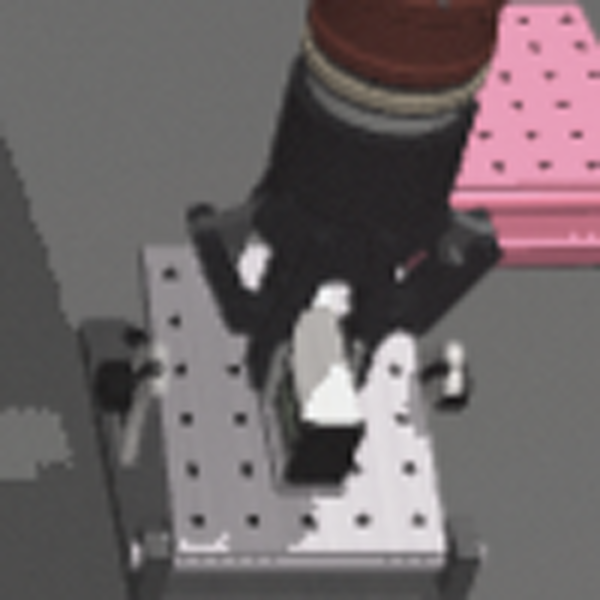

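The gauge is pivoting in the pads: 13.6° are left to go, from 19.4°, and its far end still stands off the face. I'll keep pressing and stay under the limits.

>>> {"method": "step_arm", "body": {"steps": [[1.5,0,4,0],[1.5,0,4,0]]}}

```text
time: 9.9
tool_pos: [0.5353, 0.2012, 0.0918]
tool_rot: [0.015, -0.126, 0.992, -0.003]
contact_force: [-0.6, 1.2, 9.8]
gripper_width: 0.299
```

>>> {"method": "step_arm", "body": {"steps": [[1.5,0,4,0],[1.5,0,4,0]]}}

```text
time: 10.1
tool_pos: [0.5367, 0.2015, 0.0893]
tool_rot: [0.02, -0.126, 0.992, -0.002]
contact_force: [-0.9, -0.0, 11.3]
gripper_width: 0.297
```

```bash
python3 -c "
from h import *
go([.527,.200,.085],104.5);print(state()['ft_torque']);gauge()"
```

```text
t 10.1 p [0.5367 0.2015 0.0893] jaw 104.51 move mm [9.9 1.  3.9] turn 0.01 F [-0.91 -0.02 11.33] w 0.29660175428756763 z [ 0.04    0.0011 -0.9992] j6 -1.5877576375416358
[-0.16388122  0.84436196 -0.04110712]
top-face pts 202 133 n(up,y,n) [ 0.139 -0.058  0.989] pitch vs slope deg 8.0 c [-18.4   3.   58.3] up-range [-49.8  21.2] y [-8.3 16.5] h [52.2 63.1]
```

>>> {"method": "step_arm", "body": {"steps": [[2,0,4,0],[2,0,4,0]]}}

```text
time: 10.35
tool_pos: [0.5379, 0.2017, 0.0871]
tool_rot: [0.026, -0.126, 0.992, -0.001]
contact_force: [0.8, 0.8, 11.0]
gripper_width: 0.297
```

>>> {"method": "step_arm", "body": {"steps": [[2,0,4,0],[2,0,4,0]]}}

```text
time: 10.55
tool_pos: [0.539, 0.202, 0.0849]
tool_rot: [0.031, -0.126, 0.992, -0.0]
contact_force: [-0.9, 0.4, 12.7]
gripper_width: 0.296
```

```bash
python3 -c "
from h import *
go([.527,.200,.085],104.5);print(state()['ft_torque']);gauge()"
```

```text
t 10.55 p [0.539  0.202  0.0849] jaw 104.48 move mm [12.1  1.1 -0.8] turn -0.02 F [-0.89  0.39 12.66] w 0.2964232927213775 z [ 0.0612  0.007  -0.9981] j6 -1.5879181172458408
[-0.07904545  0.85015229  0.00251473]
top-face pts 224 126 n(up,y,n) [0.081 0.057 0.995] pitch vs slope deg 4.7 c [-22.9   3.7  53.8] up-range [-55.3  16.2] y [-7.6 16.8] h [50.4 56.9]
```

>>> {"method": "step_arm", "body": {"steps": [[3,0,4,0],[3,0,4,0]]}}

```text
time: 10.8
tool_pos: [0.5398, 0.2021, 0.0835]
tool_rot: [0.038, -0.126, 0.991, 0.001]
contact_force: [1.6, -0.3, 12.9]
gripper_width: 0.295
```

>>> {"method": "step_arm", "body": {"steps": [[3,0,4,0],[3,0,4,0]]}}

```text
time: 11.0
tool_pos: [0.5405, 0.2023, 0.0821]
tool_rot: [0.045, -0.126, 0.991, 0.002]
contact_force: [0.9, 1.3, 11.3]
gripper_width: 0.297
```

```bash
python3 -c "
from h import *
go([.527,.200,.085],104.5);print(state()['ft_torque']);gauge()"
```

```text
t 11.0 p [0.5405 0.2023 0.0821] jaw 104.43 move mm [13.4  1.1 -4.1] turn -0.07 F [ 0.93  1.29 11.29] w 0.2971394637631963 z [ 0.0895  0.0149 -0.9959] j6 -1.588213497987166
[0.05227502 0.47652237 0.00147585]
top-face pts 228 138 n(up,y,n) [ 0.051 -0.044  0.998] pitch vs slope deg 2.9 c [-26.9   3.2  51.5] up-range [-57.1  17.8] y [-8.6 16.9] h [48.8 54.2]
```

>>> {"method": "step_arm", "body": {"steps": [[0,0,4,0],[0,0,4,0]]}}

```text
time: 11.25
tool_pos: [0.5448, 0.2034, 0.0796]
tool_rot: [0.049, -0.126, 0.991, 0.002]
contact_force: [-2.9, -0.4, 11.3]
gripper_width: 0.296
```

```bash
python3 -c "
from h import *
go([.527,.200,.085],104.5);print(state()['ft_torque']);gauge()"
```

```text
t 11.25 p [0.5448 0.2034 0.0796] jaw 104.42 move mm [17.5  1.1 -7.1] turn -0.08 F [-2.86 -0.39 11.31] w 0.29566830572113323 z [ 0.0975  0.017  -0.9951] j6 -1.5881226940907542
[-0.11066785  0.96974651 -0.01768233]
top-face pts 237 131 n(up,y,n) [0.013 0.015 1.   ] pitch vs slope deg 0.7 c [-29.3   4.   50.3] up-range [-61.4  13.6] y [-7.3 17.2] h [48.9 52. ]
```

>>> {"method": "step_arm", "body": {"steps": [[1,0,5,0],[1.5,0,5,0]]}}

```text
time: 11.5
tool_pos: [0.5492, 0.2045, 0.078]
tool_rot: [0.056, -0.125, 0.991, 0.003]
contact_force: [-4.3, -0.3, 17.4]
gripper_width: 0.293
```

```bash
cat >> h.py <<'E'
def rep():
    s,p,R=tool();g=p-.019*R[:,2]-CC;F=s["contact_force"]+np.array([0,0,2.2]);u=np.array([-.968,-.25]);fx=-(F[:2]@u);ty=s["ft_torque"]@np.array([-.25,.968,0])
    print("grasp up,y,n mm",(np.array([g@UP,g@YY,g@NN])*1000).round(1),"cp",((-ty-.175*fx)/F[2]*1000).round(1),"Fn",(F@NN).round(1),"Ft",(F@UP).round(1),"tilt",np.degrees(np.arcsin(R[:2,2]@-u)).round(1),s["time"])
E
python3 -c "
from h import *
rep();gauge('pics/s5.png')"
```

```text
grasp up,y,n mm [-22.3   1.1  34.3] cp -26.3 Fn 17.1 Ft 10.5 tilt 6.4 11.5
top-face pts 252 148 n(up,y,n) [-0.002  0.012  1.   ] pitch vs slope deg -0.1 c [-33.2   3.1  50.2] up-range [-67.    8.2] y [-12.5  16.8] h [48.8 51.8]
```

View pics/s5.png

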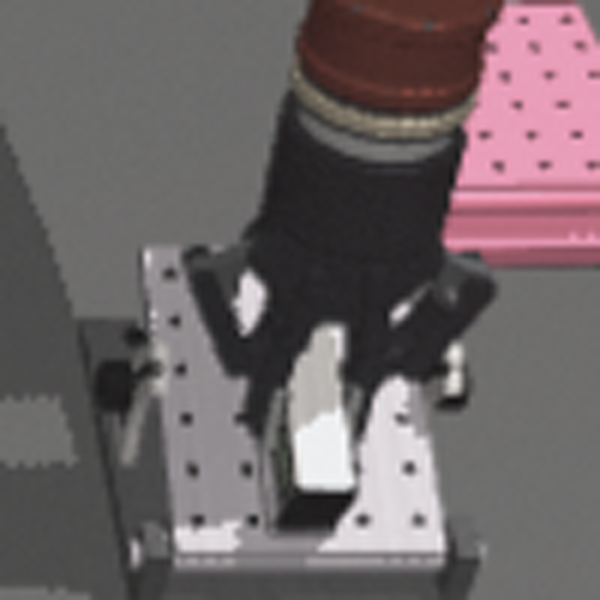

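The base now lies flush: top-face pitch is −0.1° and the grasp height holds at 34.3 mm. However, it slid to within about 5–10 mm of the lower edge. I'll lift it a few millimetres, shift it up the slope and press again.

```bash
python3 -c "
from h import *
s,p,R=tool();print('n in tool',(R.T@NN).round(3),'up in tool',(R.T@UP).round(3))"
```

```text
n in tool [-0.436 -0.006 -0.9  ] up in tool [ 0.9   -0.006 -0.435]
```

>>> {"method": "step_arm", "body": {"steps": [[-2,0,-6,0],[-1,0,-3,0],[7,0,-4,0],[7,0,-3,0],[7,0,-3,0],[0,0,0,0]]}}

```text
time: 12.15
tool_pos: [0.5266, 0.1988, 0.0931]
tool_rot: [0.054, -0.125, 0.991, 0.003]
contact_force: [-0.1, 0.2, -2.1]
gripper_width: 0.296
```

```bash
python3 -c "
from h import *
rep();gauge();print(state()['contact_force'])
s,p,R=tool();print('n in tool',(R.T@NN).round(3),'up in tool',(R.T@UP).round(3))"
```

```text
grasp up,y,n mm [ 4.7  0.9 40.8] cp -1016.8 Fn 0.0 Ft 0.1 tilt 6.2 12.15
top-face pts 228 130 n(up,y,n) [ 0.011 -0.038  0.999] pitch vs slope deg 0.6 c [-4.8  3.  56.9] up-range [-38.7  34.7] y [-7.6 16.6] h [55.2 58.7]
[ 0.77215203 -0.34999778 -2.98566331]
n in tool [-0.433 -0.006 -0.901] up in tool [ 0.901 -0.006 -0.433]
```

Clear of the face and still parallel to the slope (free-hanging pitch is within the fit noise). I'll go down along the face normal.

>>> {"method": "step_arm", "body": {"steps": [[1,0,2,0],[1,0,2,0],[0.5,0,1,0]]}}

```text
time: 12.5
tool_pos: [0.5248, 0.1982, 0.0871]
tool_rot: [0.055, -0.125, 0.991, 0.003]
contact_force: [-0.6, -0.0, 2.6]
gripper_width: 0.296
```

>>> {"method": "step_arm", "body": {"steps": [[0.8,0,1.5,0],[0.8,0,1.5,0]]}}

```text
time: 12.7
tool_pos: [0.5254, 0.1984, 0.087]
tool_rot: [0.056, -0.125, 0.991, 0.003]
contact_force: [-1.2, -0.2, 4.7]
gripper_width: 0.294
```

```bash
python3 -c "
from h import *
rep()"
```

```text
grasp up,y,n mm [ 3.9  1.  34.5] cp -55.6 Fn 6.1 Ft 3.4 tilt 6.4 12.7
```

>>> {"method": "step_arm", "body": {"steps": [[2.2,0,4.5,0],[2.5,0,5,0]]}}

```text
time: 12.9
tool_pos: [0.5277, 0.1989, 0.086]
tool_rot: [0.062, -0.125, 0.99, 0.004]
contact_force: [-3.9, -0.4, 17.8]
gripper_width: 0.297
```

```bash
python3 -c "
from h import *
rep();gauge()"
```

```text
grasp up,y,n mm [ 1.5  1.1 34.3] cp -22.6 Fn 17.6 Ft 10.4 tilt 7.1 12.9
top-face pts 243 136 n(up,y,n) [-0.015 -0.13   0.991] pitch vs slope deg -0.9 c [-6.8  2.8 50.6] up-range [-41.9  35.4] y [-8.5 16.3] h [47.9 52.9]
```

>>> {"method": "step_arm", "body": {"steps": [[1.8,0,2.4,0],[1.8,0,2.4,0]]}}

```text
time: 13.15
tool_pos: [0.5285, 0.1991, 0.0862]
tool_rot: [0.066, -0.125, 0.99, 0.005]
contact_force: [-2.2, -0.3, 9.2]
gripper_width: 0.297
```

```bash
python3 -c "
from h import *
for i in range(3): rep();gauge()
s=state();print(s['joint_vel'].round(4),s['contact_force'])"
```

```text
grasp up,y,n mm [ 1.   1.1 34.7] cp -52.1 Fn 10.0 Ft 5.9 tilt 7.5 13.15
top-face pts 241 127 n(up,y,n) [ 0.025 -0.066  0.998] pitch vs slope deg 1.5 c [-10.1   3.   50.5] up-range [-42.   28.4] y [-8.4 15.6] h [48.4 52.9]
grasp up,y,n mm [ 1.   1.1 34.7] cp -40.1 Fn 10.4 Ft 5.4 tilt 7.5 13.2
top-face pts 238 131 n(up,y,n) [0.001 0.017 1.   ] pitch vs slope deg 0.1 c [-7.8  3.9 50.4] up-range [-41.3  35.4] y [-8.  16.8] h [48.9 52. ]
grasp up,y,n mm [ 1.   1.1 34.7] cp -48.1 Fn 9.9 Ft 4.9 tilt 7.5 13.25
top-face pts 240 133 n(up,y,n) [ 0.003 -0.024  1.   ] pitch vs slope deg 0.2 c [-8.   3.1 50.7] up-range [-41.7  34.2] y [-8.4 16.6] h [49.3 52. ]
[-0.0007  0.0017 -0.0003 -0.0005  0.0011 -0.0001] [-2.05367489  0.44088058  8.73450095]
```

At about 10 N the pressure centre sits near the upper end (−48 mm). The tool's own lean also grew by 0.4°, so the base may have lifted a hair at the lower end. I'll press firmly again without the x push, which causes the lean, and then ease off.

>>> {"method": "step_arm", "body": {"steps": [[0,0,5,0],[-0.5,0,6,0]]}}

```text
time: 13.5
tool_pos: [0.5355, 0.2009, 0.0833]
tool_rot: [0.071, -0.125, 0.99, 0.005]
contact_force: [-3.3, 0.1, 18.3]
gripper_width: 0.302
```

```bash
python3 -c "
from h import *
rep()"
```

```text
grasp up,y,n mm [-6.6  1.1 34.2] cp -25.1 Fn 18.3 Ft 9.8 tilt 8.2 13.5
```

>>> {"method": "step_arm", "body": {"steps": [[-0.8,0,2.8,0]]}}

```text
time: 13.6
tool_pos: [0.5383, 0.2016, 0.0828]
tool_rot: [0.073, -0.125, 0.989, 0.006]
contact_force: [-0.6, 0.5, 1.5]
gripper_width: 0.297
```

```bash
python3 -c "
from h import *
for i in range(4): rep();gauge()
s=state();print(s['joint_vel'].round(4),s['contact_force'])"
```

```text
grasp up,y,n mm [-9.5  1.2 34.7] cp -72.7 Fn 3.3 Ft 1.7 tilt 8.4 13.6
top-face pts 247 125 n(up,y,n) [ 0.006 -0.029  1.   ] pitch vs slope deg 0.3 c [-20.7   3.4  50.5] up-range [-53.3  23.5] y [-7.8 16.7] h [49. 52.]
grasp up,y,n mm [-9.8  1.2 34.6] cp -63.3 Fn 8.8 Ft 0.7 tilt 8.4 13.65
top-face pts 241 135 n(up,y,n) [-0.011  0.01   1.   ] pitch vs slope deg -0.7 c [-20.9   4.1  51.2] up-range [-52.9  19.6] y [-6.9 17.1] h [49.7 52.8]
grasp up,y,n mm [-9.8  1.2 34.6] cp -41.3 Fn 8.8 Ft 1.4 tilt 8.4 13.7
top-face pts 241 131 n(up,y,n) [0.012 0.08  0.997] pitch vs slope deg 0.7 c [-17.1   3.2  50.6] up-range [-53.3  23.6] y [-12.2  18.4] h [48.8 52.6]
grasp up,y,n mm [-9.8  1.2 34.6] cp -62.6 Fn 9.0 Ft 0.5 tilt 8.4 13.75
top-face pts 244 128 n(up,y,n) [ 0.008 -0.055  0.998] pitch vs slope deg 0.5 c [-19.7   3.1  50.7] up-range [-53.4  19.9] y [-7.9 16.8] h [49.2 52.8]
[ 0.0015 -0.0018  0.001   0.0008 -0.004  -0.0011] [1.38954954 0.58020406 7.24683645]
```

>>> {"method": "step_arm", "body": {"steps": [[0,0,5,0],[0,0,3.7,0]]}}

```text
time: 14.0
tool_pos: [0.5439, 0.203, 0.0804]
tool_rot: [0.078, -0.125, 0.989, 0.006]
contact_force: [-2.1, -1.0, 10.6]
gripper_width: 0.294
```

```bash
python3 -c "
from h import *
for i in range(5): rep();gauge()
s=state();print(s['joint_vel'].round(4),s['contact_force'],s['ft_torque'])"
```

```text
grasp up,y,n mm [-15.6   1.2  34.3] cp -39.0 Fn 11.3 Ft 6.4 tilt 8.9 14.0
top-face pts 245 132 n(up,y,n) [-0.011 -0.064  0.998] pitch vs slope deg -0.6 c [-25.3   2.9  50.6] up-range [-58.2  15.8] y [-9.  16.4] h [48.7 52.2]
grasp up,y,n mm [-15.8   1.3  34.2] cp -40.0 Fn 12.6 Ft 5.3 tilt 8.9 14.05
top-face pts 240 133 n(up,y,n) [-0.009 -0.105  0.994] pitch vs slope deg -0.5 c [-26.    4.1  50.1] up-range [-58.6  16.4] y [-9.9 19. ] h [47.6 51.9]
grasp up,y,n mm [-15.8   1.2  34.3] cp -42.7 Fn 12.6 Ft 4.9 tilt 8.9 14.1
top-face pts 242 118 n(up,y,n) [-0.002  0.108  0.994] pitch vs slope deg -0.1 c [-25.8   4.2  50.7] up-range [-58.5  13.7] y [-7.3 16.4] h [48.6 52.8]
grasp up,y,n mm [-15.8   1.2  34.3] cp -35.9 Fn 13.5 Ft 5.4 tilt 8.9 14.15
top-face pts 240 122 n(up,y,n) [0.022 0.009 1.   ] pitch vs slope deg 1.3 c [-24.3   2.9  49.9] up-range [-58.6  18.4] y [-7.9 16.5] h [48.1 51.7]
grasp up,y,n mm [-15.8   1.3  34.3] cp -49.0 Fn 12.4 Ft 4.3 tilt 8.9 14.2
top-face pts 244 129 n(up,y,n) [ 0.001 -0.021  1.   ] pitch vs slope deg 0.1 c [-23.7   3.7  50.2] up-range [-58.4  17.8] y [-7.9 16.7] h [48.8 51.8]
[-0.0011 -0.0008  0.001  -0.0009 -0.0002 -0.0007] [ 0.21919349  0.31219274 10.49300376] [-0.08450837  0.60481079 -0.02038431]
```

```bash
python3 - <<'E'
from h import *
im,d=grab_frame("scene");W=cloud("scene",d);cv2.imwrite("pics/s6.png",cv2.resize(im[150:250,370:470],None,fx=6,fy=6,interpolation=cv2.INTER_CUBIC)[:,:,::-1])
P=W.reshape(-1,3)-CC;L=np.stack([P@UP,P@YY,P@NN],1)
I=P[(abs(L[:,0])<.07)&(abs(L[:,1])<.055)&(abs(L[:,1])>.025)&(abs(L[:,2])<.005)]
c=I.mean(0);n=np.linalg.svd(I-c,full_matrices=False)[2][2];print("plate tilt now",np.degrees(np.arccos(abs(n[2]))),len(I));rep()
E
```

```text
plate tilt now 19.4969014359479 685
grasp up,y,n mm [-15.8   1.3  34.2] cp -40.5 Fn 12.1 Ft 5.0 tilt 8.9 14.3
```

View pics/s6.png

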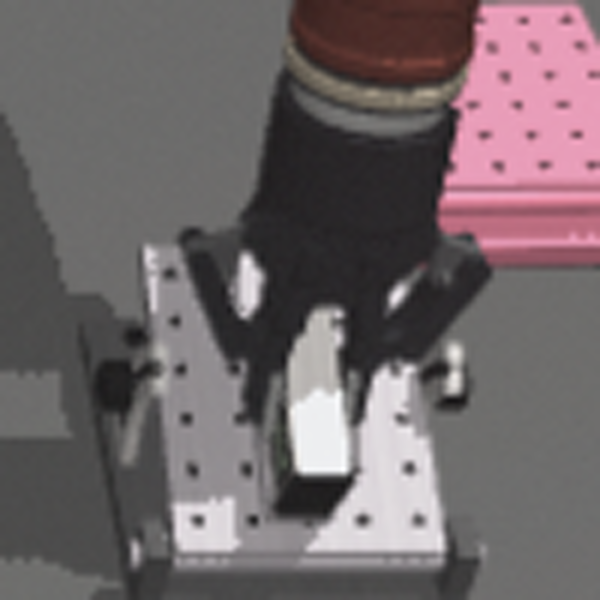

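The picture shows the gauge flush along the slope. Its lower end, at crop (315,515), is clear of the plate edge at about (310,550). The plate's tilt is unchanged. I'm handing in.

```bash
python3 -c "
from plant import *
print(job_done())"
```

```text
the job is handed in; nothing more can be done
None
```

I gripped the white gauge on the granite and carried it to the grey tilting plate. There I pressed it until it pivoted in the pads and lay flush along the slope. The job was handed in at about 14.3 s with the gauge still gripped and pressed; `job_done()` gives no verdict.

**Last checks:**
- **Flushness:** the gauge's top face is parallel to the slope, with an average pitch near 0° and single readings scattering from −0.6° to +1.3°. The grasp height stayed at 34.2–34.3 mm, the same as when pressed at about 18 N.
- **Force:** about 12 N normal to the face, and the arm was still. That is slightly above the 10 N asked. At about 9–10 N the lower end seemed to lift a fraction of a degree.
- **Position:** the base's lower end is about 10 mm or more from the plate's lower edge.
- **Plate tilt:** 19.5° at the end, against 19.4° at the start.

**What disagreed or went wrong:**
- My pressure-centre estimate from the wrist torque did not settle. It put the pressure toward the upper end, and some readings fell outside the base, so I did not rely on it.
- The first grip on the granite was about 10 mm too high, so I opened and gripped again lower.
- The first pressing slid the gauge close to the lower edge, so I lifted it, shifted it up the slope and pressed again.
- The tool ended leaning about 9° from vertical because of drift while pressing.
- I did not measure the other tools again at the end; I never touched them on purpose.

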